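# Make up two gift sets

## Task

Make up two gift sets on the flat craft boxes, leaving each box where it lies: lay the magenta ribbon reel flat in the middle of the white box and then stand the yellow play block in the middle of that reel; lay the teal ribbon reel flat in the middle of the pink box and then stand the red play block in the middle of that one. Keep the blocks upright as they stand now, and leave everything else on the counter as it is.

Things in the scene. Friction and masses are not known exactly. Their poses are not given: they have to be found in the camera images.
- white_box: Flat carton with a white top, 75 (its x) x 112 (its y) x 24 mm (z), lying flat, loose, about 0.14 kg. Origin: centre of its underside; z up.
- pink_box: Flat carton with a pink top, 70 (its x) x 100 (its y) x 22 mm (z), lying flat, loose, about 0.14 kg. Origin: centre of its underside; z up.
- magenta_reel_axis (a point): Larger ribbon reel: white round flanges, magenta ribbon, lying flat. Solid disc 66 mm across and 22 mm high, about 45 g; it can be grasped across its diameter in any direction. This point is on the reel's axis at its underside (disc centre); z up along the axis. The loose end of ribbon (decoration that nothing can touch) sticks out towards -y, to 57 mm from the axis.
- teal_reel_axis (a point): Smaller ribbon reel: brown round flanges, teal (light blue-green) ribbon, lying flat. Solid disc 58 mm across and 16 mm high, about 45 g; it can be grasped across its diameter in any direction. This point is on the reel's axis at its underside (disc centre); z up along the axis. The loose end of ribbon (decoration that nothing can touch) sticks out towards -y, to 54 mm from the axis.
- yellow_block: Yellow play block with white stars on its sides, 30 mm cube, about 22 g. Origin: centre of its underside; z up, x and y square to its side faces.
- red_block: Red play block with white stars on its sides, 30 mm cube, about 22 g. Origin: centre of its underside; z up, x and y square to its side faces.
- glue_stick: Glue stick standing upright, magenta and yellow, 27 mm across, 88 mm high. Origin: centre of its underside. A bystander: to be left as it stands.
- toy_cup: Lilac toy tea cup, 44 mm across, 53 mm with its handle, 28 mm high. Origin: centre of its underside. A bystander: to be left as it stands.
- teapot: Mint green toy teapot with a pink lid, 67 x 115 (spout to handle, along its y) x 70 mm. Origin: centre of its underside. A bystander: to be left as it stands.
- stamp: Black and red self-inking stamp, 30 x 48 x 57 mm, standing. Origin: centre of its underside. A bystander: to be left as it stands.
There are look-alikes about, which are no part of the job. Of the things that look like the part that bears magenta_reel_axis, take the one that is farthest from the robot's base at the start. There is more than one size of the part that bears teal_reel_axis; the job needs the smaller.

How it is judged (in metres and radians):
At the end, for the whole second after the job is handed in: Magenta reel flat on the white box with the yellow block upright on it; teal reel flat on the pink box with the red block upright on it; each within 15 mm of the centre of what it rests on, within 5 mm of resting height, level within 0.12 rad; all at rest (horizontal distance between magenta_reel_axis and white_box below 0.015 m and z of magenta_reel_axis in the frame of white_box between 0.019 and 0.029 m and angle between each of magenta_reel_axis, yellow_block, teal_reel_axis, red_block's own z axis and vertical below 0.12 rad and horizontal distance between yellow_block and magenta_reel_axis below 0.015 m and z of yellow_block in the frame of magenta_reel_axis between 0.017 and 0.027 m and horizontal distance between teal_reel_axis and pink_box below 0.015 m and z of teal_reel_axis in the frame of pink_box between 0.017 and 0.027 m and horizontal distance between red_block and teal_reel_axis below 0.015 m and z of red_block in the frame of teal_reel_axis between 0.011 and 0.021 m and linear speed of each of yellow_block, red_block, white_box, pink_box below 0.02 m/s and angular speed of each of yellow_block, red_block, white_box, pink_box below 0.2 rad/s); the robot touches nothing.
It fails at once if a flat craft box was shifted more than 30 mm (distance of any of white_box, pink_box from where it was at the start of the episode above 0.03 m).
It fails at once if a bystander (glue stick, lilac cup, teapot or stamp) was shifted more than 30 mm or tipped over (distance of any of glue_stick, toy_cup, teapot, stamp from where it was at the start of the episode above 0.03 m or angle between any of glue_stick, toy_cup, teapot, stamp's own z axis and vertical above 0.5 rad).
It also fails if it takes over 109 s, if anything falls off the work surface, if the arm or the gripper's body presses on something with over 40 N, if the wrist force passes 120 N, or if a joint passes its speed limit or range.

## Robot

A 6-joint arm with a two-finger parallel gripper is mounted at the origin on a cart in front of the work surface, level with it; the furniture and walls round the work are solid. World frame = base frame: x ahead of the robot, y to its left, z up, the work surface at z = 0. Lengths are in mm, angles in rad, forces in N, time in s.
With the tool pointing down it reaches from about 350 to 725 mm from the base axis. Payload 6 kg.
Tool frame: the origin (TCP) lies between the finger pads; the fingertips stand 25 mm ahead of it and the grasp point (between the pads) lies 6 mm ahead of it; z points along the fingers, y is the line along which they close (so a half turn about z gives the same grasp; the last joint's range is limited). The gripper opens to 85 mm and grips with 20 to 120 N. Pads are 22 mm wide; open, the fingers measure 114 mm over their backs; the gripper's body (76 mm by 85 mm) begins 54 mm behind the grasp point. The pads swing forward as they close: fully open they stand 13 mm farther back than shut.
Start: joints at [-0.825, 0.04, 0.085, 0, -1.615, -0.334], TCP at [240.164, -549.816, 256.261] pointing down, gripper open.
Joint ranges: [-2.56, 2.56], [-1.29, 2.01], [-1.08, 1.49], [-3.29, 1.98], [-2.81, -0.18], [-2.99, 2.99]. Speed limits (rad/s): [2.57, 2.57, 3.01, 3.14, 3.14, 3.14].

## Interface

Orientations are given as a unit quaternion [x, y, z, w].
In Python, from workcell import monitor, viewer, job, search_frame, tip_of gives the robot as it stands.
- The arm moves only by the shell command python3 -m crank 'ROWS' [OPENING] [FORCE]. ROWS is JSON, a list of rows, each an object with "translation": the shift along the tool's x, y, z in cm, a list of three; "yaw": the turn about the tool's z in rad. A call has 1 to 20 rows; each row shifts and turns the commanded pose from where the row before left it, along the tool's axes as they then stand; what a row does not reach is not made up. A row lasts 1/12 s, in which the tool goes at most 41.7 mm and 7.16 degrees, less where a joint would pass 70% of its speed; a pose out of reach is approached as far as the arm can. A call with a gripper value outside its range is refused whole. OPENING is the finger opening in cm, from 0 to 8.54, set as the call begins (- or left out, the last holds). The fingers move at their own pace and stop on an object; FORCE is the grip in N (left out, the last holds). Time passes only in rows, so rows that do not move let the fingers close. It gives the time, the measured TCP pose, the force, the opening and the grip force at its end, in the units of the state.
- monitor.observe(): the state, without advancing time (a new reading comes with each control period).
- viewer.grab_frame(name): name is "scene" or "top" or "wrist"; returns (picture, depth): 384x512x3 uint8, red, green, blue; 384x512 float32, mm along the optical axis (not along the pixel's ray), 0 where there is no reading.
- viewer.camera_info(name): a dict with "fx", "fy", "cx", "cy" (pixels), "D" ([k1, k2, p1, p2, k3] as OpenCV has them; the pictures are not rectified), "rvec" (rotation vector, rad) and "tvec" (3), from world to camera coordinates, as OpenCV has them. Camera axes: x right, y down, z forward; pixel columns grow to the right and rows downward; lengths in mm; the calibration is good to about 2 mm. A picture is of the moment at which its call begins: read the wrist's pose just before it. camera_info takes no time and is no camera call; for the wrist camera it gives the pose at the moment of the call.
- job.job_done(): hands the job in; it is judged then, once.
Trained networks look in the newest picture that a camera, given by its name, has taken for a name from the list of things; names that differ only in an ending like _2 or _b are one class to them, and where a whole thing is asked for, a point or a joint stands for the part that bears it (a point fixed in the world has none). Each returns a list of dicts, best first, with "score" (0 to 1); they miss things now and then, are a little off and sometimes report something else, mostly with a low value. They report only what shows in the picture. A call takes as long as a camera call. They do not tell look-alikes from the thing itself.
- search_frame(camera, name): "xyz" ([x, y, z] in mm, in world coordinates, good to about 4 mm: the middle of the surface that is visible of it).
- tip_of(camera, name): "xyz" ([x, y, z] in mm, in world coordinates, good to about 4 mm: a listed point, or the origin of a listed thing).
The state is a dict: "time_s": time; "qpos": joint angles; "dq": joint speeds; "tau": joint torques, N m; "ee_pos": TCP position; "orientation": TCP orientation; "wrist_force": force on the tool from outside, world axes, zero at the start; "wrist_torque": the same for the moment, N m; "gripper_width": finger opening in mm; "grasp_force": force on a finger pad.
Only numpy, scipy, OpenCV 4.12 (cv2) and the standard library are available. Lean on these libraries where they do the work, as an engineer would, in place of code of your own. Each camera call takes 0.05 s, during which the arm holds its last target. There are 200 camera calls.

## Working session

There is one attempt and no reset: what is moved stays moved. The work goes in short steps, Python scripts to look and compute and a shell command to move; the robot and the scene stay as the last step left them, time stands still between calls to the robot, and variables do not carry over. Pictures are saved under pics/ and viewed, at most 14 in all, crops included, and the job is handed in when it is done.

```bash
mkdir -p pics; cat > h.py <<'E'
import numpy as np, cv2
from workcell import monitor, viewer, job, search_frame, tip_of
from scipy.spatial.transform import Rotation as R
def save(name,fn):
    p,d=viewer.grab_frame(name); cv2.imwrite('pics/'+fn,p[:,:,::-1]); return p,d
def cloud(name,d):
    c=viewer.camera_info(name); K=np.array([[c['fx'],0,c['cx']],[0,c['fy'],c['cy']],[0,0,1.]])
    v,u=np.mgrid[0:384,0:512]; uv=np.stack([u,v],-1).reshape(-1,1,2).astype(float)
    n=cv2.undistortPoints(uv,K,np.array(c['D'])).reshape(384,512,2)
    P=np.dstack([n*d[...,None],d]); Rm=cv2.Rodrigues(np.array(c['rvec'],float))[0]
    return (P-np.array(c['tvec']).reshape(3))@Rm
def pix(name,X):
    c=viewer.camera_info(name); K=np.array([[c['fx'],0,c['cx']],[0,c['fy'],c['cy']],[0,0,1.]])
    return cv2.projectPoints(np.array([X],float),np.array(c['rvec'],float),np.array(c['tvec'],float),K,np.array(c['D']))[0].reshape(2).round()
E
python3 - <<'E'
from h import *
np.set_printoptions(suppress=True,precision=1)
print(monitor.observe())
for cam in ['top','scene']:
    p,d=save(cam,cam+'0.png'); np.savez('%s0.npz'%cam,p=p,d=d,c=cloud(cam,d))
    for n in 'white_box pink_box magenta_reel_axis teal_reel_axis yellow_block red_block glue_stick toy_cup teapot stamp'.split():
        for r in tip_of(cam,n): print(cam,n,np.array(r['xyz']),round(r['score'],2),pix(cam,r['xyz']))
E
```

```text
{'time_s': 0.0, 'qpos': array([-0.8,  0. ,  0.1, -0. , -1.6, -0.3]), 'dq': array([ 0.,  0.,  0.,  0., -0.,  0.]), 'tau': array([ -0. , -36.8,  34.7,   6.9,  -0. ,  -0. ]), 'ee_pos': array([ 240.1, -549.5,  255.3]), 'orientation': array([-0.2,  1. ,  0. , -0. ]), 'wrist_force': array([-0.4, -0. , -0.2]), 'wrist_torque': array([-0.,  0.,  0.]), 'grasp_force': 0.0, 'gripper_width': 85.42690536373314}
top white_box [517.6 161.   -1.2] 0.56 [194. 197.]
top pink_box [ 550.9 -151.3   -5. ] 0.6 [308. 182.]
top magenta_reel_axis [352.3 -13.2  -1.1] 0.96 [259. 256.]
top magenta_reel_axis [468.3   4.7   3. ] 0.84 [252. 213.]
top teal_reel_axis [421.6 277.4   3.3] 0.76 [152. 233.]
top teal_reel_axis [519.3 361.9  -3. ] 0.73 [122. 198.]
top yellow_block [ 471.7 -349.6    2.7] 0.58 [380. 209.]
top red_block [618.4   0.5  -0.9] 0.43 [252. 159.]
top red_block [517.9 158.4  -1.2] 0.21 [195. 197.]
top glue_stick [416.2 119.7  -3.8] 0.43 [210. 233.]
top toy_cup [ 411.3 -123.7   -2.3] 0.47 [299. 233.]
top teapot [703.5 130.1  -0. ] 0.63 [204. 129.]
top stamp [ 370.9 -205.2   -1.9] 0.59 [329. 247.]
scene
[... 185 characters left out ...]
is [351.6 -18.4   2.2] 0.69 [311. 233.]
scene magenta_reel_axis [704.1 133.2  -1.6] 0.28 [180. 207.]
scene teal_reel_axis [515.6 362.5   2.4] 0.76 [158. 278.]
scene teal_reel_axis [423.7 275.5  -1.1] 0.73 [212. 278.]
scene teal_reel_axis [467.1   3.   -0.8] 0.56 [272. 220.]
scene yellow_block [ 473.9 -352.1   -1.3] 0.51 [341. 170.]
scene red_block [619.5   2.    2.2] 0.49 [233. 198.]
scene glue_stick [418.  118.3   1.5] 0.87 [258. 247.]
scene glue_stick [515.8 362.8   1.4] 0.27 [158. 278.]
scene toy_cup [ 417.  -124.9   -0.3] 0.71 [314. 207.]
scene teapot [702.9 130.8  -0.7] 0.9 [181. 206.]
scene stamp [ 374.  -203.1    2.1] 0.8 [342. 200.]
scene stamp [ 473.  -351.5    1.2] 0.31 [342. 170.]
```

View pics/top0.png

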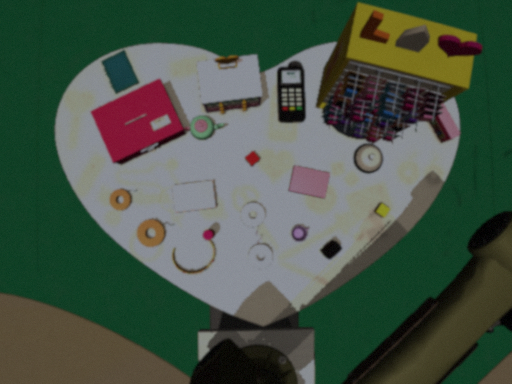

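View pics/scene0.png

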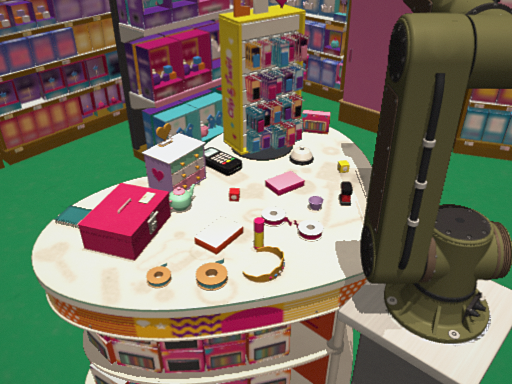

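```bash
python3 - <<'E'
from h import *
np.set_printoptions(suppress=True,precision=1)
print(R.from_quat(monitor.observe()['orientation']).as_matrix())
T=dict(white=(519,160,18,34,75),pink=(552,-150,14,32,70),magF=(468,5,12,32,50),magN=(352,-15,12,32,50),tealFar=(518,362,9,30,45),tealNear=(422,276,9,30,50),yel=(473,-351,20,42,32),red=(619,1,20,42,32))
for cam in ['top','scene']:
    z=np.load(cam+'0.npz'); c=z['c']
    for n,(x,y,a,b,r) in T.items():
        m=(np.hypot(c[...,0]-x,c[...,1]-y)<r)&(c[...,2]>a)&(c[...,2]<b)&(z['d']>0)
        q=c[m]
        g=(np.hypot(c[...,0]-x,c[...,1]-y)<r*1.7)&(np.hypot(c[...,0]-x,c[...,1]-y)>r*1.2)&(z['d']>0)
        if len(q)<5: print(cam,n,len(q)); continue
        rect=cv2.minAreaRect(q[:,:2].astype(np.float32)); cc,cr=cv2.minEnclosingCircle(q[:,:2].astype(np.float32))
        print(cam,n,len(q),'rect',np.array(rect[0]),np.array(rect[1]),round(rect[2],1),'circ',np.array(cc),round(cr,1),'ztop',np.median(q[:,2]).round(1),'table',np.median(c[g][:,2]).round(1))
p=cv2.imread('pics/top0.png'); s=cv2.imread('pics/scene0.png')
a=cv2.resize(p[180:275,100:290],None,fx=4,fy=3.1,interpolation=cv2.INTER_CUBIC)
b=cv2.resize(s[200:300,130:340],(760,300),interpolation=cv2.INTER_CUBIC)
cv2.imwrite('pics/crop1.png',np.vstack([a[:294],b]))
E
```

```text
[[-0.9 -0.4 -0. ]
 [-0.4  0.9  0. ]
 [ 0.   0.  -1. ]]
top white 1131 rect [518.5 160. ] [ 75.2 110.5] 5.9 circ [518.4 160.1] 65.9 ztop 24.5 table 0.6
top pink 967 rect [ 551.4 -152. ] [101.1  71.1] 77.4 circ [ 550.9 -152. ] 58.7 ztop 22.5 table 0.4
top magF 421 rect [465.2   3.4] [64.8 64.7] 62.5 circ [462.6   1.2] 36.3 ztop 22.4 table 0.5
top magN 427 rect [352.5 -13.8] [65.  64.5] 44.0 circ [354.4 -15. ] 34.8 ztop 22.7 table 0.4
top tealFar 324 rect [513.5 363.5] [59.9 57.3] 88.8 circ [516.7 360.5] 33.6 ztop 16.8 table 0.3
top tealNear 517 rect [421.5 279.6] [74.3 72.1] 80.6 circ [422.2 273.3] 43.5 ztop 21.1 table 0.4
top yel 137 rect [ 468.5 -350.3] [31.4 29.9] 54.3 circ [ 469.  -350.1] 19.8 ztop 29.6 table 559.1
top red 129 rect [616.8   1.4] [29.8 30.2] 36.4 circ [616.8   0.6] 19.2 ztop 30.0 table 0.3
scene white 839 rect [518.5 158.2] [ 77.1 119.3] 6.0 circ [517.8 159.6] 66.7 ztop 23.8 table 0.2
scene pink 484 rect [ 551.3 -151.3] [103.8  74.8] 78.7 circ [ 551.4 -152.2] 60.6 ztop 21.9 table 0.2
scene magF 308 rect [465.1   2.7] [64.2 66.5] 59.6 circ [460.5   0.4] 40.0 ztop 21.5 table 0.2
scene magN 348 rect [354.3 -16.5] [64.7 67.5] 48.9 circ [360.2 -15. ] 39.4 ztop 21.6 table -1.3
scene tealFar 329 rect [518.4 361.7] [57.8 67. ] 65.0 circ [519.1 356.7] 39.5 ztop 15.5 table -2.0
scene tealNear 582 rect [421.6 279.2] [76.3 73.7] 75.6 circ [424.3 274.4] 45.4 ztop 20.1 table -47.2
scene yel 78 rect [ 468.9 -348.3] [34.2 31.5] 59.5 circ [ 469.8 -349.2] 20.8 ztop 29.1 table 0.2
scene red 86 rect [616.3   2.2] [29.7 34.2] 36.4 circ [615.7   0.7] 20.3 ztop 29.0 table 0.2
```

View pics/crop1.png

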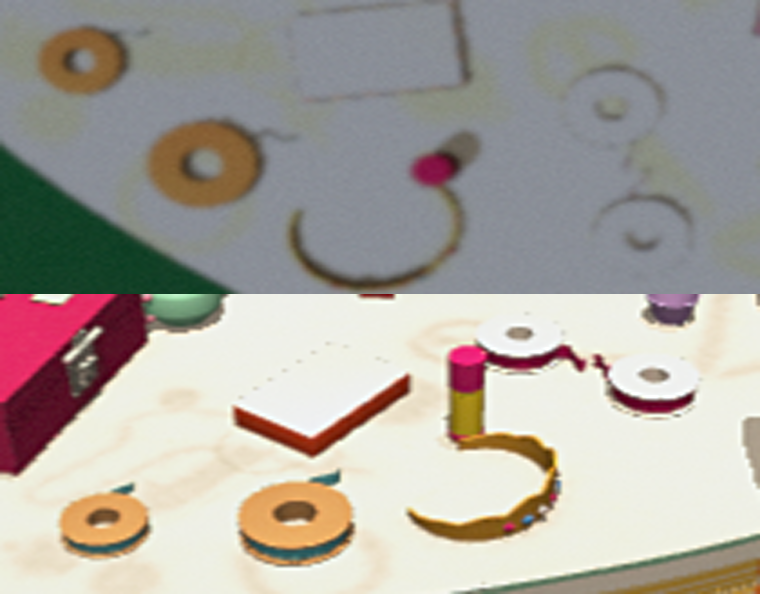

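Candidates: the magenta-type reels are at top px (252,213) and (259,256). The first, at about (467,4), is farther from the base, so it's the one meant. The teal-type reels are at px (121,198) with 58 mm and (152,233) with 73 mm. The first is the smaller one, so I'll take it. The crop confirms both choices, and the two views agree on heights.

```bash
cat > go.py <<'E'
import sys; from h import *
s=monitor.observe(); M=R.from_quat(s['orientation']).as_matrix(); y=M[:,1]
a=np.degrees(np.arctan2(-y[0],y[1])); print('t',round(s['time_s'],2),'pos',s['ee_pos'].round(1),'yangle from +Y deg',a.round(2),'w',round(s['gripper_width'],1),'g',round(s['grasp_force'],1),'q',s['qpos'].round(2))
if len(sys.argv)>3:
    t=np.array(list(map(float,sys.argv[1:4]))); print('delta tool cm',((t-s['ee_pos'])@M/10).round(2))
E
python3 -m crank '[{"translation":[0,0,0],"yaw":0.1},{"translation":[0,0,0],"yaw":0.1},{"translation":[0,0,0],"yaw":0.1},{"translation":[0,0,0],"yaw":0.1},{"translation":[0,0,0],"yaw":0}]' 8.5 30; python3 go.py 467 4.5 160
```

```text
time_s: 1.52
ee_pos: [240.2, -549.8, 256.2]
orientation: [-0.004, 1.0, 0.0, -0.0]
wrist_force: [-0.1, 0.1, 0.2]
gripper_width: 85.1
grasp_force: 0.0
t 1.52 pos [ 240.2 -549.8  256.2] yangle from +Y deg 0.47 w 85.1 g 0.0 q [-0.83  0.04  0.08 -0.   -1.62 -0.74]
delta tool cm [-23.14  55.24   9.63]
```

```bash
python3 -m crank '[{"translation":[-1.45,3.45,0.6],"yaw":0},{"translation":[-1.45,3.45,0.6],"yaw":0},{"translation":[-1.45,3.45,0.6],"yaw":0},{"translation":[-1.45,3.45,0.6],"yaw":0},{"translation":[-1.45,3.45,0.6],"yaw":0},{"translation":[-1.45,3.45,0.6],"yaw":0},{"translation":[-1.45,3.45,0.6],"yaw":0},{"translation":[-1.45,3.45,0.6],"yaw":0},{"translation":[-1.45,3.45,0.6],"yaw":0},{"translation":[-1.45,3.45,0.6],"yaw":0},{"translation":[-1.45,3.45,0.6],"yaw":0},{"translation":[-1.45,3.45,0.6],"yaw":0},{"translation":[-1.45,3.45,0.6],"yaw":0},{"translation":[-1.45,3.45,0.6],"yaw":0},{"translation":[-1.45,3.45,0.6],"yaw":0},{"translation":[-1.45,3.45,0.6],"yaw":0},{"translation":[0,0,0],"yaw":0},{"translation":[0,0,0],"yaw":0}]'
cat > meas.py <<'E'
import sys; from h import *
# x y zlo zhi r : fit of the top in the wrist view
x,y,a,b,r=map(float,sys.argv[1:6]); p,d=save('wrist',sys.argv[6]); c=cloud('wrist',d)
m=(np.hypot(c[...,0]-x,c[...,1]-y)<r)&(c[...,2]>a)&(c[...,2]<b)&(d>0)
m=cv2.morphologyEx(m.astype(np.uint8),cv2.MORPH_OPEN,np.ones((9,9)))>0
q=c[m]; print(len(q)); f=q[:,:2].astype(np.float32)
v,u=np.nonzero(m); print('px u',u.min(),u.max(),'v',v.min(),v.max())
rr=cv2.minAreaRect(f); print('rect',np.round(rr[0],1),np.round(rr[1],1),round(rr[2],1),'circ',cv2.minEnclosingCircle(f),'ztop',np.median(q[:,2]))
E
python3 meas.py 467 4 12 32 50 w1.png; python3 go.py 467 4.5 160
```

```text
time_s: 3.02
ee_pos: [465.6, 6.4, 159.6]
orientation: [-0.009, 1.0, -0.0, -0.001]
wrist_force: [-0.5, 0.5, 1.0]
gripper_width: 84.9
grasp_force: 0.0
2987
px u 221 286 v 156 218
rect [468.    1.4] [64.7 65. ] 88.4 circ ((467.6058349609375, 1.263197422027588), 33.160736083984375) ztop 22.822805468148523
t 3.07 pos [465.6   5.4 160.2] yangle from +Y deg 0.9 w 84.9 g 0.0 q [ 0.45 -0.32 -0.42  0.   -1.48 -2.  ]
delta tool cm [-0.14 -0.09  0.02]
```

View pics/w1.png

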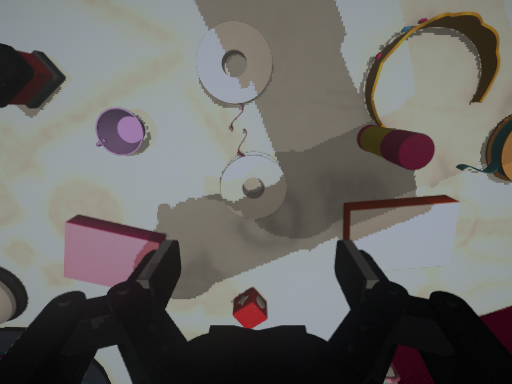

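The view shows the target reel at px (253,187), with the near look-alike at (234,62). The wrist view fits the reel as 65 mm across at (468,1.4), with its top at z 22. Now I'll descend and grip it.

```bash
python3 -m crank '[{"translation":[-0.2,-0.35,3],"yaw":0},{"translation":[0,0,3],"yaw":0},{"translation":[0,0,3],"yaw":0},{"translation":[0,0,2.3],"yaw":0},{"translation":[0,0,1.2],"yaw":0},{"translation":[0,0,0.8],"yaw":0},{"translation":[0,0,0],"yaw":0}]' 8.5 30; python3 -m crank '[{"translation":[0,0,0],"yaw":0},{"translation":[0,0,0],"yaw":0},{"translation":[0,0,0],"yaw":0},{"translation":[0,0,0],"yaw":0},{"translation":[0,0,0],"yaw":0},{"translation":[0,0,0],"yaw":0},{"translation":[0,0,0],"yaw":0},{"translation":[0,0,0],"yaw":0}]' 5.5 30;python3 go.py 467 4.5 160
```

```text
time_s: 3.65
ee_pos: [466.8, 0.3, 26.1]
orientation: [-0.006, 1.0, -0.0, -0.001]
wrist_force: [0.1, -0.3, -0.5]
gripper_width: 84.8
grasp_force: 0.0
time_s: 4.32
ee_pos: [468.8, 1.5, 29.2]
orientation: [-0.006, 1.0, 0.0, 0.001]
wrist_force: [-0.6, -1.1, 7.0]
gripper_width: 64.7
grasp_force: 33.8
t 4.32 pos [468.8   1.5  29.2] yangle from +Y deg 0.7 w 64.7 g 33.8 q [ 0.44 -0.23 -0.59  0.   -1.21 -2.  ]
delta tool cm [  0.14   0.3  -13.08]
```

```bash
python3 -m crank '[{"translation":[0,0,-1],"yaw":0},{"translation":[0,0,-3],"yaw":0},{"translation":[0,0,-3],"yaw":0},{"translation":[-0.85,2.65,-1],"yaw":0},{"translation":[-0.85,2.65,0],"yaw":0},{"translation":[-0.85,2.65,0],"yaw":0},{"translation":[-0.85,2.65,0],"yaw":0},{"translation":[-0.85,2.65,0],"yaw":0},{"translation":[-0.85,2.65,0],"yaw":0},{"translation":[0,0,0],"yaw":0},{"translation":[0,0,0],"yaw":0}]'; python3 go.py 519 159.7 54.5; python3 - <<'E'
from h import *
save('wrist','w2.png')
E
```

```text
time_s: 5.23
ee_pos: [516.6, 162.1, 107.3]
orientation: [-0.007, 1.0, -0.0, -0.0]
wrist_force: [0.1, -0.7, 0.3]
gripper_width: 64.5
grasp_force: 33.5
t 5.23 pos [516.6 162.1 107.3] yangle from +Y deg 0.78 w 64.5 g 33.5 q [ 0.68 -0.08 -0.31 -0.   -1.35 -2.23]
delta tool cm [-0.24 -0.25  5.28]
```

View pics/w2.png

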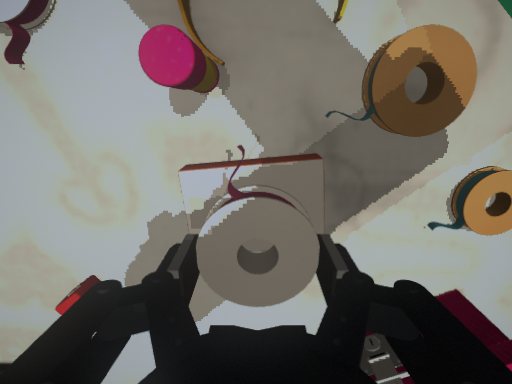

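The reel is held level at px (258,255) over the white box. I'll lower it.

```bash
python3 -m crank '[{"translation":[-0.2,-0.2,2],"yaw":0},{"translation":[0,0,2],"yaw":0},{"translation":[0,0,0.8],"yaw":0},{"translation":[0,0,0.4],"yaw":0},{"translation":[0,0,0],"yaw":0},{"translation":[0,0,0],"yaw":0}]'; python3 go.py 519 159.7 54.5
```

```text
time_s: 5.78
ee_pos: [519.3, 158.9, 56.4]
orientation: [-0.006, 1.0, 0.0, 0.001]
wrist_force: [-0.2, 0.5, -0.3]
gripper_width: 64.8
grasp_force: 33.5
t 5.78 pos [519.3 158.9  56.4] yangle from +Y deg 0.67 w 64.8 g 33.5 q [ 0.67 -0.04 -0.37  0.   -1.25 -2.23]
delta tool cm [0.03 0.08 0.19]
```

Next I'll lower until it touches, release, go up and measure.

```bash
python3 -m crank '[{"translation":[0,0,0.1],"yaw":0},{"translation":[0,0,0.1],"yaw":0},{"translation":[0,0,0],"yaw":0}]'; python3 -m crank '[{"translation":[0,0,0],"yaw":0},{"translation":[0,0,0],"yaw":0},{"translation":[0,0,0],"yaw":0},{"translation":[0,0,0],"yaw":0},{"translation":[0,0,0],"yaw":0},{"translation":[0,0,0],"yaw":0},{"translation":[0,0,-1],"yaw":0},{"translation":[0,0,-3],"yaw":0},{"translation":[0,0,-4],"yaw":0},{"translation":[0,0,-4],"yaw":0},{"translation":[0,0,-3],"yaw":0},{"translation":[0,0,0],"yaw":0},{"translation":[0,0,0],"yaw":0}]' 8.5; python3 meas.py 518 160 38 56 50 w3.png;python3 meas.py 518 160 16 32 75 w3b.png;python3 go.py 468.7 -350 200
```

```text
time_s: 6.03
ee_pos: [519.0, 159.2, 53.8]
orientation: [-0.006, 1.0, 0.0, 0.0]
wrist_force: [0.5, 0.0, -0.6]
gripper_width: 64.6
grasp_force: 33.5
time_s: 7.12
ee_pos: [519.6, 159.5, 206.5]
orientation: [-0.006, 1.0, 0.001, 0.002]
wrist_force: [0.8, 0.2, -0.6]
gripper_width: 84.9
grasp_force: 0.0
2484
px u 227 287 v 147 205
rect [516. 159.] [64.3 64.2] 88.6 circ ((516.7176513671875, 158.50460815429688), 33.01336669921875) ztop 43.963305873671096
2761
px u 206 307 v 139 209
rect [519.3 159.1] [ 74.8 112.4] 5.9 circ ((518.9195556640625, 159.41958618164062), 66.10566711425781) ztop 22.96167213443015
t 7.22 pos [518.4 159.  202.8] yangle from +Y deg 0.68 w 85.1 g 0.0 q [ 0.67 -0.11 -0.16 -0.   -1.52 -2.23]
delta tool cm [  5.57 -50.84   0.28]
```

View pics/w3.png

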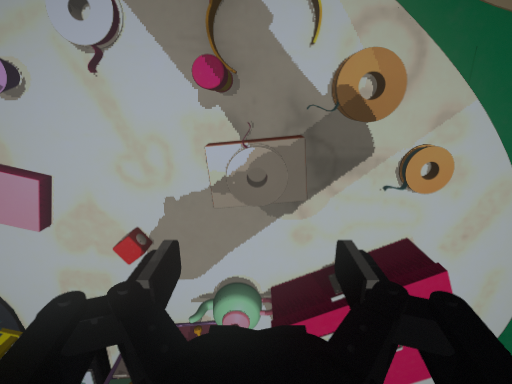

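The reel lies flat on the white box at px (257,176), 2.5 mm off centre. The small teal reel is near, at px (430,168), so I'll take it next.

```bash
python3 -m crank '[{"translation":[0,3.4,0.7],"yaw":0},{"translation":[0.05,3.4,0.7],"yaw":0},{"translation":[0.05,3.4,0.7],"yaw":0},{"translation":[0.05,3.4,0.7],"yaw":0},{"translation":[0.05,3.4,0.7],"yaw":0},{"translation":[0.05,3.4,0.7],"yaw":0},{"translation":[0,0,0],"yaw":0},{"translation":[0,0,0],"yaw":0}]'; python3 meas.py 516 362 8 24 45 w4.png;python3 go.py 515 361.7 28.5
```

```text
time_s: 7.88
ee_pos: [512.7, 363.7, 158.0]
orientation: [-0.007, 1.0, -0.002, -0.002]
wrist_force: [-0.6, -0.2, 0.2]
gripper_width: 85.2
grasp_force: 0.0
2014
px u 230 286 v 160 212
rect [514.3 362.5] [53.7 57.9] 12.0 circ ((516.1388549804688, 362.8509826660156), 29.003416061401367) ztop 17.488752719010407
t 7.93 pos [513.2 362.9 159.2] yangle from +Y deg 0.73 w 85.2 g 0.0 q [ 0.93  0.13  0.   -0.   -1.45 -2.49]
delta tool cm [-0.21 -0.09 13.07]
```

View pics/w4.png

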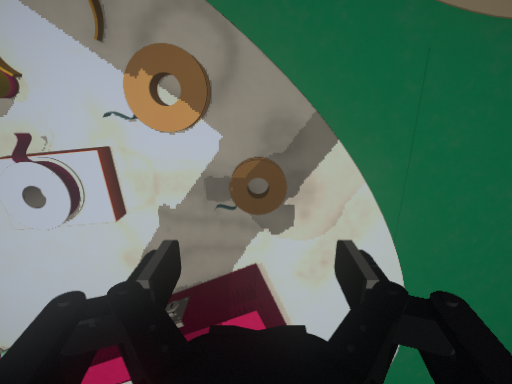

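The small teal reel is at px (258,186), about (516,362.7), and measures 58 mm across. The case edge is clear of the gripper.

```bash
python3 -m crank '[{"translation":[-0.25,0,3],"yaw":0},{"translation":[0,0,3],"yaw":0},{"translation":[0,0,3],"yaw":0},{"translation":[0,0,2.2],"yaw":0},{"translation":[0,0,1.1],"yaw":0},{"translation":[0,0,0.5],"yaw":0},{"translation":[0,0,0],"yaw":0}]' 8.5 30; python3 -m crank '[{"translation":[0,0,0],"yaw":0},{"translation":[0,0,0],"yaw":0},{"translation":[0,0,0],"yaw":0},{"translation":[0,0,0],"yaw":0},{"translation":[0,0,0],"yaw":0},{"translation":[0,0,0],"yaw":0},{"translation":[0,0,0],"yaw":0},{"translation":[0,0,0],"yaw":0}]' 5 30;python3 go.py 551.4 -152 125
```

```text
time_s: 8.52
ee_pos: [516.5, 362.2, 33.0]
orientation: [-0.006, 1.0, -0.0, -0.0]
wrist_force: [0.8, -0.8, 0.5]
gripper_width: 84.8
grasp_force: 0.0
time_s: 9.18
ee_pos: [519.0, 363.9, 38.5]
orientation: [-0.006, 1.0, 0.002, 0.003]
wrist_force: [0.8, -3.8, 11.1]
gripper_width: 49.9
grasp_force: 5.1
t 9.18 pos [519.  363.9  38.5] yangle from +Y deg 0.7 w 49.9 g 5.1 q [ 0.93  0.2  -0.14  0.   -1.22 -2.49]
delta tool cm [ -2.67 -51.6   -8.81]
```

The fingers rode up instead of gripping, so I'll open, rise and look.

```bash
python3 -m crank '[{"translation":[0,0,0],"yaw":0},{"translation":[0,0,0],"yaw":0},{"translation":[0,0,0],"yaw":0},{"translation":[0,0,0],"yaw":0},{"translation":[0,0,0],"yaw":0},{"translation":[0,0,0],"yaw":0},{"translation":[0,0,-2],"yaw":0},{"translation":[0,0,-3],"yaw":0},{"translation":[0,0,-3],"yaw":0},{"translation":[0,0,-3],"yaw":0},{"translation":[0,0,0],"yaw":0},{"translation":[0,0,0],"yaw":0}]' 8.5;  python3 meas.py 516 362 8 24 45 w5.png;python3 go.py 516 362.7 28.5
```

```text
time_s: 10.18
ee_pos: [517.1, 363.9, 146.0]
orientation: [-0.006, 1.0, 0.002, 0.002]
wrist_force: [-0.2, 0.7, -1.8]
gripper_width: 84.8
grasp_force: 0.0
2262
px u 231 289 v 157 212
rect [513.6 365.8] [56.1 55.7] 1.8 circ ((514.20068359375, 365.4845275878906), 28.99648094177246) ztop 14.043988740863949
t 10.23 pos [516.4 363.3 143.7] yangle from +Y deg 0.68 w 84.8 g 0.0 q [ 0.93  0.14 -0.02 -0.   -1.42 -2.49]
delta tool cm [ 0.05 -0.07 11.52]
```

View pics/w5.png

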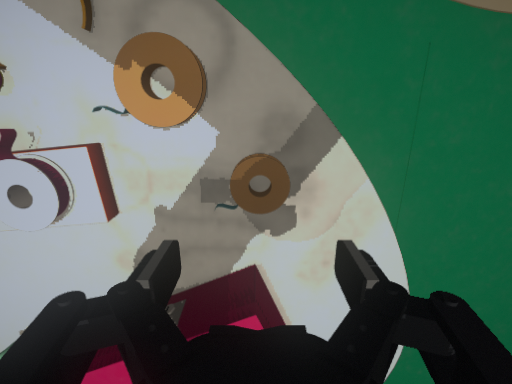

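The reel is still flat at px (260,183), about (514.5,365). The open tips sit higher than I assumed, so I'll go about 10 mm lower this time.

```bash
python3 -m crank '[{"translation":[0.2,0.15,3],"yaw":0},{"translation":[0,0,3],"yaw":0},{"translation":[0,0,3],"yaw":0},{"translation":[0,0,2],"yaw":0},{"translation":[0,0,0.7],"yaw":0},{"translation":[0,0,0.4],"yaw":0},{"translation":[0,0,0],"yaw":0}]' 8.5 30; python3 -m crank '[{"translation":[0,0,0],"yaw":0},{"translation":[0,0,0],"yaw":0},{"translation":[0,0,0],"yaw":0},{"translation":[0,0,0],"yaw":0},{"translation":[0,0,0],"yaw":0},{"translation":[0,0,0],"yaw":0},{"translation":[0,0,0],"yaw":0},{"translation":[0,0,0],"yaw":0}]' 5 30;python3 go.py 551.4 -152 125
```

```text
time_s: 10.82
ee_pos: [514.3, 364.2, 21.7]
orientation: [-0.006, 1.0, -0.001, -0.0]
wrist_force: [0.4, 0.3, 1.3]
gripper_width: 84.8
grasp_force: 0.0
time_s: 11.48
ee_pos: [515.2, 365.3, 24.5]
orientation: [-0.006, 1.0, 0.001, 0.001]
wrist_force: [-1.5, 0.9, 6.8]
gripper_width: 56.5
grasp_force: 32.5
t 11.48 pos [515.2 365.3  24.5] yangle from +Y deg 0.7 w 56.5 g 32.5 q [ 0.93  0.21 -0.16  0.   -1.2  -2.49]
delta tool cm [ -3.01 -51.75 -10.16]
```

```bash
python3 -m crank '[{"translation":[0,0,-1],"yaw":0},{"translation":[0,0,-3.5],"yaw":0},{"translation":[0,0,-3.5],"yaw":0},{"translation":[0,0,-3],"yaw":0},{"translation":[-0.2,-3.7,0],"yaw":0},{"translation":[-0.2,-3.7,0],"yaw":0},{"translation":[-0.2,-3.7,0],"yaw":0},{"translation":[-0.2,-3.7,0],"yaw":0},{"translation":[-0.2,-3.7,0],"yaw":0},{"translation":[-0.2,-3.7,0],"yaw":0},{"translation":[-0.2,-3.7,0],"yaw":0},{"translation":[-0.2,-3.7,0],"yaw":0},{"translation":[-0.2,-3.7,0],"yaw":0},{"translation":[-0.2,-3.7,0],"yaw":0},{"translation":[-0.2,-3.7,0],"yaw":0},{"translation":[-0.2,-3.7,0],"yaw":0},{"translation":[-0.2,-3.7,0],"yaw":0},{"translation":[-0.3,-3.7,0],"yaw":0},{"translation":[0,0,0],"yaw":0},{"translation":[0,0,0],"yaw":0}]'; python3 go.py 551.4 -152 48; python3 meas.py 551 -152 16 32 75 w6.png
```

```text
time_s: 13.15
ee_pos: [549.0, -155.0, 132.3]
orientation: [-0.004, 1.0, 0.0, -0.0]
wrist_force: [-0.6, 0.1, -1.9]
gripper_width: 56.6
grasp_force: 32.3
t 13.15 pos [ 549.  -155.   132.3] yangle from +Y deg 0.47 w 56.6 g 32.3 q [ 0.08 -0.02 -0.2  -0.   -1.39 -1.64]
delta tool cm [-0.25  0.3   8.43]
5162
px u 200 322 v 150 222
rect [ 553.1 -151.8] [100.1  70.2] 77.2 circ ((552.4286499023438, -152.0262908935547), 59.349246978759766) ztop 22.319219303120594
```

View pics/w6.png

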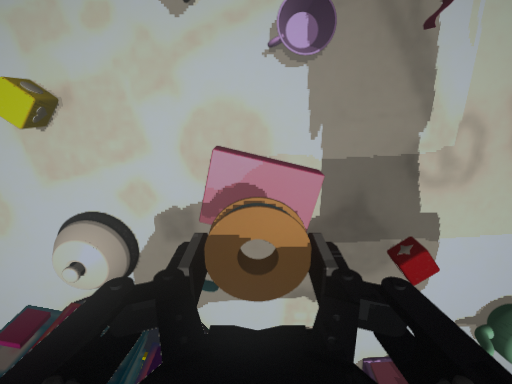

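The teal reel is held level at px (258,250), and the pink box measures at (552.5,-152). I'll lower onto it.

```bash
python3 -m crank '[{"translation":[-0.3,0.3,3],"yaw":0},{"translation":[0,0,3],"yaw":0},{"translation":[0,0,1.5],"yaw":0},{"translation":[0,0,0.6],"yaw":0},{"translation":[0,0,0],"yaw":0},{"translation":[0,0,0],"yaw":0}]'; python3 go.py 552.2 -152 47
```

```text
time_s: 13.7
ee_pos: [553.1, -149.5, 52.6]
orientation: [-0.007, 1.0, -0.0, 0.001]
wrist_force: [0.8, 0.2, 0.2]
gripper_width: 56.4
grasp_force: 32.3
t 13.7 pos [ 553.1 -149.5   52.6] yangle from +Y deg 0.76 w 56.4 g 32.3 q [ 0.09  0.04 -0.29  0.   -1.24 -1.64]
delta tool cm [ 0.1  -0.25  0.56]
```

```bash
python3 -m crank '[{"translation":[0,-0.2,0.3],"yaw":0},{"translation":[0,0,0.2],"yaw":0},{"translation":[0,0,0],"yaw":0}]'; python3 -m crank '[{"translation":[0,0,0],"yaw":0},{"translation":[0,0,0],"yaw":0},{"translation":[0,0,0],"yaw":0},{"translation":[0,0,0],"yaw":0},{"translation":[0,0,0],"yaw":0},{"translation":[0,0,0],"yaw":0},{"translation":[0,0,-1],"yaw":0},{"translation":[0,0,-3],"yaw":0},{"translation":[0,0,-4],"yaw":0},{"translation":[0,0,-4],"yaw":0},{"translation":[0,0,-1],"yaw":0},{"translation":[0,0,0],"yaw":0},{"translation":[0,0,0],"yaw":0}]' 8.5; python3 meas.py 552 -152 32 50 50 w7.png;python3 meas.py 552 -152 16 30 75 w7b.png; python3 meas.py 616.5 1 22 40 30 w7c.png; python3 meas.py 469 -350 22 40 30 w7d.png;python3 go.py 616.5 1.2 160
```

```text
time_s: 13.95
ee_pos: [552.8, -152.1, 46.8]
orientation: [-0.006, 1.0, 0.0, 0.0]
wrist_force: [0.2, 0.3, -0.4]
gripper_width: 56.7
grasp_force: 32.3
time_s: 15.03
ee_pos: [552.9, -152.0, 177.9]
orientation: [-0.006, 1.0, 0.0, 0.001]
wrist_force: [-0.8, 0.8, -1.1]
gripper_width: 85.1
grasp_force: 0.0
2060
px u 229 286 v 157 211
rect [ 552.3 -151.1] [56.1 57.4] 62.2 circ ((551.8937377929688, -151.622314453125), 29.078449249267578) ztop 36.66094901339808
3297
px u 207 309 v 141 220
rect [ 552.3 -152.9] [100.3  70.3] 76.4 circ ((552.985107421875, -150.75991821289062), 57.14031982421875) ztop 21.46555439967743
599
px u 378 407 v 230 255
rect [ 6.183e+02 -5.000e-01] [30.8 30.2] 35.8 circ ((618.1256713867188, -2.7557947635650635), 16.847476959228516) ztop 29.609634686148063
1126
px u 28 68 v 77 119
rect [ 471.2 -350.8] [31.6 30.5] 52.0 circ ((471.50164794921875, -350.149658203125), 19.88078498840332) ztop 29.87748729352215
t 15.23 pos [ 551.9 -152.1  174.9] yangle from +Y deg 0.67 w 84.9 g 0.0 q [ 0.08 -0.02 -0.13 -0.   -1.47 -1.64]
delta tool cm [-6.64 15.25  1.47]
```

View pics/w7.png

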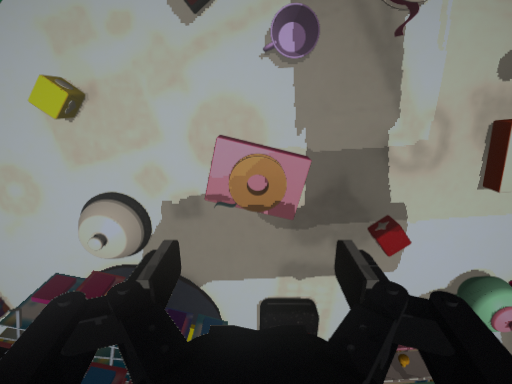

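The teal reel is centred on the pink box at px (258,182). The red block is at px (389,235), about (617.3,0.8), with its faces at 36°. I'll go over it and turn.

```bash
python3 -m crank '[{"translation":[-1.3,3.05,0.3],"yaw":0},{"translation":[-1.3,3.05,0.3],"yaw":0},{"translation":[-1.3,3.05,0.3],"yaw":0},{"translation":[-1.4,3.05,0.3],"yaw":0},{"translation":[-1.4,3.05,0.3],"yaw":0},{"translation":[0,0,0],"yaw":-0.123},{"translation":[0,0,0],"yaw":-0.123},{"translation":[0,0,0],"yaw":-0.123},{"translation":[0,0,0],"yaw":-0.123},{"translation":[0,0,0],"yaw":-0.123},{"translation":[0,0,0],"yaw":0},{"translation":[0,0,0],"yaw":0}]' 7; python3 meas.py 617 1 22 40 32 w8.png;python3 go.py 617.2 1 29
```

```text
time_s: 16.23
ee_pos: [617.4, 1.1, 160.4]
orientation: [-0.307, 0.952, 0.0, -0.001]
wrist_force: [1.1, -0.2, 0.2]
gripper_width: 70.0
grasp_force: 0.0
912
px u 241 271 v 173 203
rect [ 6.188e+02 -1.000e-01] [30.1 29.2] 36.0 circ ((618.6032104492188, 0.016022464260458946), 19.754493713378906) ztop 30.40468786225002
t 16.28 pos [617.5   1.1 160.6] yangle from +Y deg 35.68 w 69.9 g 0.0 q [ 0.33  0.1  -0.03 -0.   -1.45 -1.27]
delta tool cm [1.000e-02 0.000e+00 1.316e+01]
```

```bash
python3 -m crank '[{"translation":[0,-0.1,3.5],"yaw":0},{"translation":[0,0,3.5],"yaw":0},{"translation":[0,0,3.5],"yaw":0},{"translation":[0,0,1.9],"yaw":0},{"translation":[0,0,0.7],"yaw":0},{"translation":[0,0,0],"yaw":0},{"translation":[0,0,0],"yaw":0}]'; python3 -m crank '[{"translation":[0,0,0],"yaw":0},{"translation":[0,0,0],"yaw":0},{"translation":[0,0,0],"yaw":0},{"translation":[0,0,0],"yaw":0},{"translation":[0,0,0],"yaw":0},{"translation":[0,0,0],"yaw":0},{"translation":[0,0,0],"yaw":0},{"translation":[0,0,0],"yaw":0},{"translation":[0,0,0],"yaw":0},{"translation":[0,0,0],"yaw":0}]' 2.4 25;python3 go.py 552.1 -151.5 120
```

```text
time_s: 16.87
ee_pos: [619.0, 0.3, 31.6]
orientation: [-0.308, 0.951, -0.0, 0.001]
wrist_force: [0.5, 0.5, 1.3]
gripper_width: 70.2
grasp_force: 0.0
time_s: 17.7
ee_pos: [619.1, 0.5, 31.9]
orientation: [-0.308, 0.951, -0.0, 0.001]
wrist_force: [-1.3, 0.2, 5.7]
gripper_width: 29.6
grasp_force: 25.7
t 17.7 pos [6.191e+02 5.000e-01 3.190e+01] yangle from +Y deg 35.93 w 29.6 g 25.7 q [ 0.32  0.18 -0.18  0.   -1.21 -1.27]
delta tool cm [14.33 -8.39 -8.83]
```

```bash
python3 -m crank '[{"translation":[0,0,-1],"yaw":0},{"translation":[0,0,-3],"yaw":0},{"translation":[0,0,-3],"yaw":0},{"translation":[0,0,-2],"yaw":0},{"translation":[2.8,-1.7,0],"yaw":0},{"translation":[2.9,-1.7,0],"yaw":0},{"translation":[2.9,-1.7,0],"yaw":0},{"translation":[2.9,-1.7,0],"yaw":0},{"translation":[2.8,-1.6,0],"yaw":0},{"translation":[0,0,0],"yaw":0},{"translation":[0,0,0],"yaw":0},{"translation":[0,0,0],"yaw":0}]'; python3 go.py 552.1 -151.5 71; python3 meas.py 552 -152 32 45 50 w9.png
```

```text
time_s: 18.7
ee_pos: [551.7, -151.5, 120.5]
orientation: [-0.308, 0.951, 0.0, 0.0]
wrist_force: [0.5, 1.2, -0.4]
gripper_width: 29.7
grasp_force: 25.2
t 18.7 pos [ 551.7 -151.5  120.5] yangle from +Y deg 35.88 w 29.7 g 25.2 q [ 0.08 -0.01 -0.21 -0.   -1.37 -1.03]
delta tool cm [-0.03 -0.02  4.95]
2089
px u 221 292 v 172 216
rect [ 544.1 -157.9] [36.4 56.9] 35.1 circ ((552.7288208007812, -151.7529754638672), 28.86355209350586) ztop 38.17306589190824
```

View pics/w9.png

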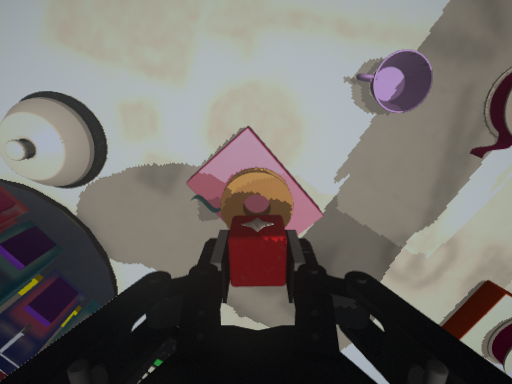

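The red block hangs upright at px (257,250) over the teal reel. I'll lower it.

```bash
python3 -m crank '[{"translation":[0,0,2],"yaw":0},{"translation":[0,0,1.8],"yaw":0},{"translation":[0,0,0.6],"yaw":0},{"translation":[0,0,0.3],"yaw":0},{"translation":[0,0,0],"yaw":0},{"translation":[0,0,0],"yaw":0}]'; python3 go.py 552.1 -151.5 70
```

```text
time_s: 19.25
ee_pos: [552.4, -151.3, 74.3]
orientation: [-0.309, 0.951, -0.0, 0.0]
wrist_force: [0.4, -0.4, 0.3]
gripper_width: 29.6
grasp_force: 25.2
t 19.25 pos [ 552.4 -151.3   74.3] yangle from +Y deg 35.96 w 29.6 g 25.2 q [ 0.08  0.02 -0.27  0.   -1.28 -1.03]
delta tool cm [ 0.04 -0.    0.43]
```

```bash
python3 -m crank '[{"translation":[0,0,0.2],"yaw":0},{"translation":[0,0,0.1],"yaw":0},{"translation":[0,0,0.1],"yaw":0},{"translation":[0,0,0],"yaw":0}]'; python3 -m crank '[{"translation":[0,0,0],"yaw":0},{"translation":[0,0,0],"yaw":0},{"translation":[0,0,0],"yaw":0},{"translation":[0,0,0],"yaw":0},{"translation":[0,0,0],"yaw":0},{"translation":[0,0,0],"yaw":0},{"translation":[0,0,-1],"yaw":0},{"translation":[0,0,-3],"yaw":0},{"translation":[0,0,-4],"yaw":0},{"translation":[0,0,-4],"yaw":0},{"translation":[0,0,0],"yaw":0},{"translation":[0,0,0],"yaw":0}]' 6; python3 meas.py 552 -152 55 80 30 w10.png; python3 meas.py 552 -152 30 46 40 w10b.png;python3 go.py 470.5 -350.5 160
```

```text
time_s: 19.58
ee_pos: [552.1, -151.6, 69.9]
orientation: [-0.308, 0.951, -0.0, 0.0]
wrist_force: [-0.5, 0.1, 1.8]
gripper_width: 29.2
grasp_force: 25.4
time_s: 20.58
ee_pos: [553.1, -151.7, 193.7]
orientation: [-0.308, 0.951, -0.001, 0.003]
wrist_force: [0.1, 0.6, -1.7]
gripper_width: 60.3
grasp_force: 0.0
946
px u 243 274 v 171 202
rect [ 550.2 -152.3] [30.  29.4] 35.8 circ ((550.236328125, -152.43707275390625), 19.994014739990234) ztop 65.41720175081339
730
px u 230 284 v 156 192
rect [ 545.1 -156.8] [38.5 56.6] 34.9 circ ((551.3217163085938, -152.32762145996094), 28.816816329956055) ztop 36.63676245246269
t 20.68 pos [ 551.6 -151.4  189.2] yangle from +Y deg 35.91 w 60.2 g 0.0 q [ 0.08 -0.03 -0.11 -0.   -1.49 -1.03]
delta tool cm [ 18.25 -11.38   2.91]
```

The red block stands on the teal reel at (550,-152), within 2 mm of the reel's centre. Next is the yellow block.

```bash
python3 -m crank '[{"translation":[3.05,-1.9,0.5],"yaw":0},{"translation":[3.05,-1.9,0.5],"yaw":0},{"translation":[3.05,-1.9,0.5],"yaw":0},{"translation":[3.05,-1.9,0.5],"yaw":0},{"translation":[3.05,-1.9,0.5],"yaw":0},{"translation":[3.05,-1.9,0.5],"yaw":0},{"translation":[0,0,0],"yaw":-0.1},{"translation":[0,0,0],"yaw":-0.1},{"translation":[0,0,0],"yaw":-0.1},{"translation":[0,0,0],"yaw":0},{"translation":[0,0,0],"yaw":0}]' 7; python3 meas.py 470.5 -350.5 22 40 32 w11.png;python3 go.py 470.5 -350.5 31.5
```

```text
time_s: 21.6
ee_pos: [469.9, -351.0, 158.0]
orientation: [-0.446, 0.895, 0.001, -0.001]
wrist_force: [0.3, 0.8, 0.0]
gripper_width: 70.1
grasp_force: 0.0
923
px u 242 272 v 173 204
rect [ 470.7 -351. ] [30.1 29.2] 52.2 circ ((471.03753662109375, -351.05096435546875), 19.857803344726562) ztop 30.44559646140965
t 21.65 pos [ 470.1 -350.9  158.3] yangle from +Y deg 52.93 w 70.2 g 0.0 q [-0.3   0.02 -0.12 -0.   -1.44 -0.35]
delta tool cm [-0.07 -0.03 12.68]
```

View pics/w11.png

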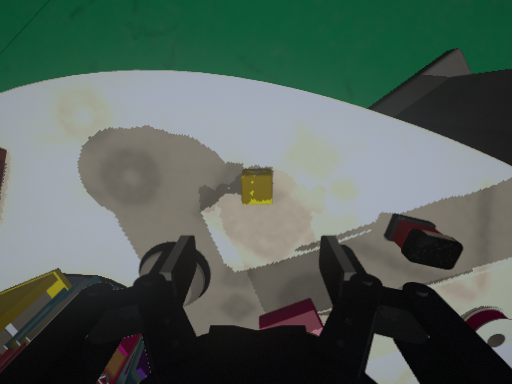

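The yellow block is at px (257,188), square to the fingers. The bell and stamp are clear.

```bash
python3 -m crank '[{"translation":[0,0,3.5],"yaw":0},{"translation":[0,0,3.5],"yaw":0},{"translation":[0,0,3.2],"yaw":0},{"translation":[0,0,1.8],"yaw":0},{"translation":[0,0,0.7],"yaw":0},{"translation":[0,0,0],"yaw":0},{"translation":[0,0,0],"yaw":0}]'; python3 -m crank '[{"translation":[0,0,0],"yaw":0},{"translation":[0,0,0],"yaw":0},{"translation":[0,0,0],"yaw":0},{"translation":[0,0,0],"yaw":0},{"translation":[0,0,0],"yaw":0},{"translation":[0,0,0],"yaw":0},{"translation":[0,0,0],"yaw":0},{"translation":[0,0,0],"yaw":0},{"translation":[0,0,0],"yaw":0},{"translation":[0,0,0],"yaw":0}]' 2.4 25;python3 go.py 516.8 159 150
```

```text
time_s: 22.23
ee_pos: [470.9, -351.5, 33.3]
orientation: [-0.447, 0.895, -0.001, 0.0]
wrist_force: [0.2, -0.5, 1.2]
gripper_width: 70.0
grasp_force: 0.0
time_s: 23.07
ee_pos: [471.1, -351.5, 33.7]
orientation: [-0.447, 0.894, -0.001, 0.001]
wrist_force: [0.2, 0.7, 5.5]
gripper_width: 29.8
grasp_force: 25.9
t 23.07 pos [ 471.1 -351.5   33.7] yangle from +Y deg 53.11 w 29.8 g 25.9 q [-0.3   0.1  -0.27  0.   -1.2  -0.34]
delta tool cm [-43.58  26.97 -11.67]
```

```bash
python3 -m crank '[{"translation":[0,0,-1],"yaw":0},{"translation":[0,0,-3.5],"yaw":0},{"translation":[0,0,-3.5],"yaw":0},{"translation":[0,0,-3.5],"yaw":0},{"translation":[-3.1,1.9,0],"yaw":0},{"translation":[-3.1,1.9,0],"yaw":0},{"translation":[-3.1,1.9,0],"yaw":0},{"translation":[-3.1,1.9,0],"yaw":0},{"translation":[-3.1,1.9,0],"yaw":0},{"translation":[-3.1,1.9,0],"yaw":0},{"translation":[-3.1,1.9,0],"yaw":0},{"translation":[-3.1,1.9,0],"yaw":0},{"translation":[-3.1,1.9,0],"yaw":0},{"translation":[-3.1,1.9,0],"yaw":0},{"translation":[-3.1,2,0],"yaw":0},{"translation":[-3.1,2,0],"yaw":0},{"translation":[-3.2,2,0],"yaw":0},{"translation":[-3.2,2,0],"yaw":0},{"translation":[0,0,0],"yaw":0},{"translation":[0,0,0],"yaw":0}]'; python3 go.py 516.8 159 80; python3 meas.py 517 159 38 54 50 w12.png
```

```text
time_s: 24.73
ee_pos: [515.8, 161.1, 147.1]
orientation: [-0.448, 0.894, 0.0, -0.001]
wrist_force: [0.4, -0.6, -0.7]
gripper_width: 29.7
grasp_force: 25.2
t 24.73 pos [515.8 161.1 147.1] yangle from +Y deg 53.26 w 29.7 g 25.2 q [ 0.67 -0.1  -0.25 -0.   -1.42 -1.32]
delta tool cm [ 0.1  -0.21  6.71]
2665
px u 218 292 v 161 218
rect [513.4 150.9] [49.1 64.1] 58.8 circ ((517.66845703125, 157.86114501953125), 32.887237548828125) ztop 46.44438889317722
```

View pics/w12.png

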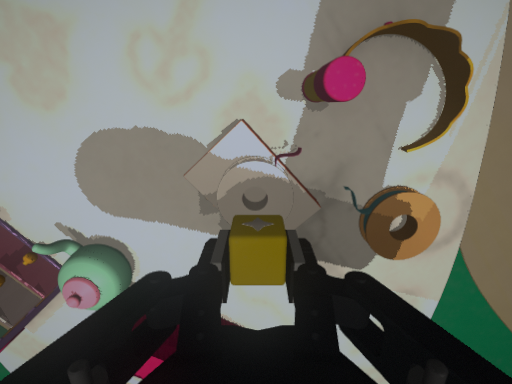

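The yellow block hangs upright at px (258,250) over the magenta reel. I'll lower it.

```bash
python3 -m crank '[{"translation":[0.1,-0.2,2.5],"yaw":0},{"translation":[0,0,2.5],"yaw":0},{"translation":[0,0,0.8],"yaw":0},{"translation":[0,0,0.4],"yaw":0},{"translation":[0,0,0],"yaw":0},{"translation":[0,0,0],"yaw":0}]'; python3 go.py 516.8 159 79.5
```

```text
time_s: 25.28
ee_pos: [517.9, 157.3, 86.8]
orientation: [-0.447, 0.895, -0.0, 0.001]
wrist_force: [0.4, 0.4, -1.0]
gripper_width: 29.6
grasp_force: 25.2
t 25.28 pos [517.9 157.3  86.8] yangle from +Y deg 53.08 w 29.6 g 25.2 q [ 0.67 -0.07 -0.34  0.   -1.3  -1.31]
delta tool cm [-0.07  0.19  0.73]
```

```bash
python3 -m crank '[{"translation":[0,0.1,0.4],"yaw":0},{"translation":[0,0,0.2],"yaw":0},{"translation":[0,0,0],"yaw":0},{"translation":[0,0,0],"yaw":0}]'; python3 go.py 516.8 159 79.5
```

```text
time_s: 25.62
ee_pos: [516.6, 158.4, 79.7]
orientation: [-0.447, 0.894, 0.0, 0.0]
wrist_force: [-0.5, 0.6, 1.0]
gripper_width: 29.7
grasp_force: 25.3
t 25.62 pos [516.6 158.4  79.7] yangle from +Y deg 53.11 w 29.7 g 25.3 q [ 0.67 -0.07 -0.35 -0.   -1.29 -1.31]
delta tool cm [-0.07  0.02  0.02]
```

```bash
python3 -m crank '[{"translation":[0,0,0],"yaw":0},{"translation":[0,0,0],"yaw":0},{"translation":[0,0,0],"yaw":0},{"translation":[0,0,0],"yaw":0},{"translation":[0,0,0],"yaw":0},{"translation":[0,0,0],"yaw":0},{"translation":[0,0,-1],"yaw":0},{"translation":[0,0,-3],"yaw":0},{"translation":[0,0,-4],"yaw":0},{"translation":[0,0,-4],"yaw":0},{"translation":[0,0,0],"yaw":0},{"translation":[0,0,0],"yaw":0}]' 6; python3 meas.py 517 159 62 88 30 w13.png; python3 meas.py 517 159 38 56 45 w13b.png; python3 meas.py 519 159 14 32 75 w13c.png
python3 - <<'E'
from h import *
save('scene','scene1.png'); s=cv2.imread('pics/scene1.png'); cv2.imwrite('pics/scene1c.png',cv2.resize(s[140:300,130:370],(780,520),interpolation=cv2.INTER_CUBIC))
E
```

```text
time_s: 26.62
ee_pos: [517.6, 158.7, 203.5]
orientation: [-0.447, 0.895, 0.0, 0.003]
wrist_force: [0.4, 0.8, -0.7]
gripper_width: 59.7
grasp_force: 0.0
956
px u 243 274 v 170 202
rect [515.4 157.4] [30.6 29.7] 53.2 circ ((515.4808349609375, 157.66342163085938), 20.017927169799805) ztop 73.50312600879568
1505
px u 227 288 v 152 200
rect [512.1 153.4] [51.1 64.6] 48.6 circ ((516.7439575195312, 158.7659454345703), 32.98218536376953) ztop 44.7582881788832
2732
px u 204 308 v 123 228
rect [519.6 159.2] [ 75.3 111.7] 5.9 circ ((518.7240600585938, 158.91441345214844), 62.86464309692383) ztop 23.51711559287979
```

View pics/scene1c.png

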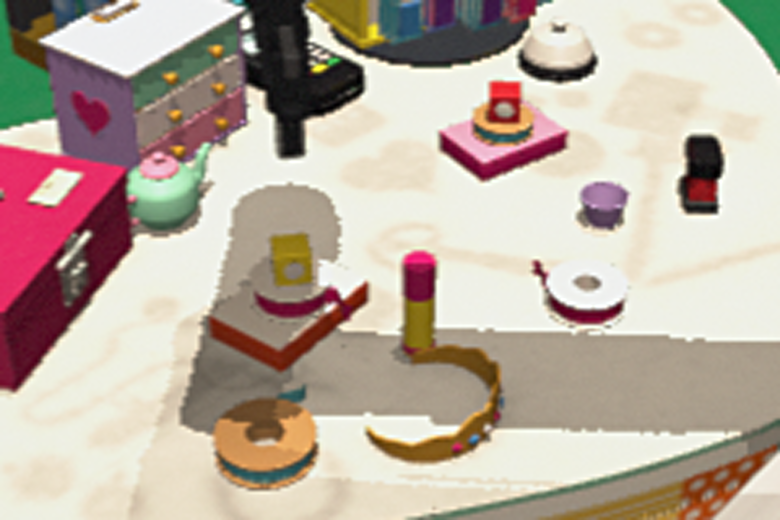

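Both stacks stand upright: yellow on magenta on white at crop px (290,270), and red on teal on pink at (504,115). The bystanders are undisturbed and all offsets are under 4 mm, so I'm handing it in.

```bash
python3 -c "
from h import *
print(job.job_done())"
```

```text
the job is handed in; nothing more can be done
None
```

Both gift sets are made up and the job is handed in (no verdict came back): yellow block on magenta reel on the white box, red block on teal reel on the pink box, each within about 4 mm of centre, with the bystanders undisturbed in the last picture.

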